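# Point out a titration sample and its beaker, then confirm

### The arm

A 7-joint arm with a two-finger parallel gripper is mounted at the origin on the work surface. World frame = base frame: x ahead of the robot, y to its left, z up, the work surface at z = 0. Lengths are in m, angles in rad, forces in N, time in s.
With the tool pointing down it reaches from about 0.425 to 0.875 m from the base axis. Payload 4.7 kg.
Tool frame: the origin (TCP) lies between the finger pads, 19 mm behind the fingertips; this is the grasp point; z points along the fingers, y is the line along which they close (so a half turn about z gives the same grasp; the last joint's range is limited). The gripper opens to 87 mm and grips with 3 to 60 N. Pads are 19 mm wide; open, the fingers measure 117 mm over their backs; the gripper's body (75 mm by 190 mm) begins 51 mm behind the grasp point.
Start: joints at [-1.293, 0.321, -0.07, 1.45, 0.023, 1.371, -0.057], TCP at [0.17, 0.628, 0.241] pointing down, gripper open.
Joint ranges: [-2.86, 2.86], [-0.3, 2.09], [-1.38, 1.24], [0.06, 2.45], [-1.56, 4.7], [0.09, 2.05], [-2.69, 2.69]. Speed limits (rad/s): [2.57, 2.57, 3.14, 3.14, 3.14, 3.14, 3.14].

### API

Orientations are given as a rotation vector (axis times angle).
In Python, from bench import ctrl gives the robot as it stands. The module is installed in compiled form; this text tells all that it offers.
- The arm moves only by the tool carry_out, never from a script. Its argument "steps" is a list of rows, each a list of 7 numbers: the turn, a rotation vector about the world's x, y, z in degrees, then the shift along the world's x, y, z in cm, then the opening, from 0 (shut) to 1 (fully open). A call has 1 to 12 rows; each row is the pose to reach, as a shift and turn from the pose commanded when the call began; what a row does not reach only later rows make up. A row lasts 1/10 s, in which the tool goes at most 50 mm and 8.59 degrees, less where a joint would pass 70% of its speed; a pose out of reach is approached as far as the arm can. A call with a gripper value outside its range is refused whole. The fingers move at their own pace and stop on an object; "squeeze" is the grip in N (left out, the last holds). Time passes only in rows, so rows that repeat a pose let the fingers close. It gives the time, the measured TCP pose, the force, the opening and the grip force at its end, in the units of the state.
- ctrl.get_state(): the state, without advancing time (a new reading comes with each control period).
- ctrl.get_image(name): name is "side" or "top" or "wrist"; returns a dict with "pixels" (384x512x3 uint8, red, green, blue), "camera_matrix" (3x3 intrinsics, pixels), "k1" (the pictures are not rectified: a ray, as slopes to the right and down, at radius r is drawn at 1 + k1 r^2 times it, then the intrinsics apply), "cam_to_world" (4x4, takes a point from camera to world coordinates); the wrist camera has in their place "T_tool_cam" (4x4, takes a point from camera to tool coordinates, whose origin is the TCP and whose axes are the flange's). Camera axes: x right, y down, z forward; pixel columns grow to the right and rows downward; lengths in m; the calibration is good to about 2 mm. A picture is of the moment at which its call begins: read the wrist's pose just before it. There is no depth.
- ctrl.close_job(): hands the job in; it is judged then, once.
The state is a dict: "time": time; "joint_positions": joint angles; "qd": joint speeds; "joint_torque": joint torques, N m; "position": TCP position; "tool_rot": TCP orientation; "ft_force": force on the tool from outside, world axes, zero at the start; "torque": the same for the moment, N m; "grip_width": opening from 0.0 (shut) to 1.0 (fully open); "grip_force": force on a finger pad.
Only numpy, scipy, OpenCV 4.12 (cv2) and the standard library are available. Lean on these libraries where they do the work, as an engineer would, in place of code of your own. Each camera call takes 0.05 s, during which the arm holds its last target. There are 200 camera calls.

### The job

Show the bench camera which sample goes where: point at the sample bottle with the orange cap by holding the fingertips straight above the middle of its cap, a few centimetres off at most, for two full seconds, then point in the same way for two seconds at the beaker on the stirrer, just above the middle of its mouth. Then press the blue key on the titrator fully down and let it go. Do not touch or move the bottles, the beaker or the mouse, do not point at the other two bottles or pass low over their caps, and leave the red key alone.

Things in the scene. Friction and masses are not known exactly. Their poses are not given: they have to be found in the camera images.
- orange_bottle: The sample to point at: loose round white plastic jar, its screw cap orange, with a paper label, 48 mm across, 85 mm tall, standing upright; origin at the centre of its underside, z up
- orange_cap (a point): centre of the top face of the orange cap, 85 mm above the bottle's underside; z up. Pointing at it means the fingertips stand clear of it and straight above it (the point between the finger pads, 19 mm behind the tips, some 25 to 70 mm above this point)
- blue_bottle: Another sample, leave alone: loose round white plastic jar, its screw cap blue, with a paper label, 48 mm across, 85 mm tall, standing upright; origin at the centre of its underside, z up
- blue_cap (a point): centre of the top face of the blue cap; z up
- green_bottle: Another sample, leave alone: loose round white plastic jar, its screw cap green, with a paper label, 48 mm across, 85 mm tall, standing upright; origin at the centre of its underside, z up
- green_cap (a point): centre of the top face of the green cap; z up
- stirrer: magnetic stirrer, fixed: black box 200 mm (its x) by 160 mm (its y) with a round white ceramic plate (130 mm across, top 60 mm above the bench, its centre 25 mm towards the stirrer's +x); origin at the centre of its underside, z up
- beaker: loose straight-sided clear glass beaker with a blue line round its rim and another halfway down, 70 mm across and 85 mm tall, empty, standing on the stirrer's white plate; origin at the centre of its underside, z up
- beaker_rim (a point): centre of the beaker's mouth, level with its rim, about 145 mm above the bench; z up. Pointing at it is done as for the orange cap, with the fingertips clear above the rim
- titrator: titrator, fixed: black and grey console 260 mm deep (its x), 200 mm wide (its y); 55 mm high at its front edge (-x side), then a panel rising 20 degrees to a flat back 111 mm high with white fittings up to 129 mm; a screen on the upper panel, blue and red keys side by side on the lower panel, 76 mm between centres; origin at the centre of its underside, z up
- ok_key_top (a point): centre of the top of the blue key, a round push key 28 mm across (blue key to the titrator's +y side, which is the left seen from the robot); its z axis points out of the sloping panel, 20 degrees from vertical; the key is pressed along -z. It moves with the key
- ok_key (a joint): travel of the blue key: 0 up, 0.006 m fully down; a spring pushes it up, about 5 N at full travel
- stop_key_top (a point): centre of the top of the red key, same shape as the blue key, to the titrator's -y side; z axis out of the panel
- stop_key (a joint): travel of the red key: 0 up, 0.006 m fully down; must not be pressed
- mouse: loose black computer mouse, 105 by 58 mm, 34 mm high, in front of the titrator; origin at the centre of its underside, z up
Things that resemble listed ones, but are neither listed nor needed, are in the scene too. Of the things like the beaker, leave any that is pink; of the rest the larger one is meant.

How it is judged:
On the way, in this order (a step that is already met when the one before it is completed fails the run):
1. the tool point dwells just above the orange cap (horizontal distance between the grasp point and orange_cap below 0.022 m and z of the grasp point in the frame of orange_cap between 0.015 and 0.08 m), for 1.7 s.
2. the tool point dwells just above the beaker's mouth (horizontal distance between the grasp point and beaker_rim below 0.025 m and z of the grasp point in the frame of beaker_rim between 0.015 and 0.08 m), for 1.7 s.
3. the blue key is pressed down (value of joint ok_key above 0.0045 m), for 0.05 s.
At the end, for the whole second after the job is handed in: Both keys are up again (within 1.5 mm); the three bottles, the beaker and the mouse are at rest, upright (within 0.1 rad) and within 10 mm of where they stood at the start (value of joint each of ok_key, stop_key below 0.0015 m and distance of each of orange_bottle, blue_bottle, green_bottle, beaker, mouse from where it was at the start of the episode below 0.01 m and linear speed of each of orange_bottle, blue_bottle, green_bottle, beaker, mouse below 0.02 m/s and angle between each of orange_bottle, blue_bottle, green_bottle, beaker, mouse's own z axis and vertical below 0.1 rad); the robot touches nothing.
It fails at once if the robot touches a bottle, the beaker or the mouse (contact force between any of the fingers, the arm and orange_bottle above 0.3 N or contact force between any of the fingers, the arm and blue_bottle above 0.3 N or contact force between any of the fingers, the arm and green_bottle above 0.3 N or contact force between any of the fingers, the arm and beaker above 0.3 N or contact force between any of the fingers, the arm and mouse above 0.3 N).
It fails at once if a bottle, the beaker or the mouse is moved by more than 10 mm (distance of any of orange_bottle, blue_bottle, green_bottle, beaker, mouse from where it was at the start of the episode above 0.01 m).
It fails at once if the tool points at the blue or green cap (within 15 mm of straight above it, less than 60 mm over it) ((horizontal distance between the grasp point and blue_cap below 0.015 m and z of the grasp point in the frame of blue_cap between -0.01 and 0.06 m) or (horizontal distance between the grasp point and green_cap below 0.015 m and z of the grasp point in the frame of green_cap between -0.01 and 0.06 m)).
It fails at once if the red key is pressed (value of joint stop_key above 0.002 m).
It also fails if it takes over 51 s, if anything falls off the work surface, if the arm or the gripper's body presses on something with over 40 N, if the wrist force passes 120 N, or if a joint passes its speed limit or range.

## Working session

There is one attempt and no reset: what is moved stays moved. The work goes in short steps, Python scripts to look and compute and a tool call to move; the robot and the scene stay as the last step left them, time stands still between calls to the robot, and variables do not carry over. Pictures are saved under pics/ and viewed, at most 10 in all, crops included, and the job is handed in when it is done.

Besides the shell and the picture viewer there is one more tool, called as a command line: name --pt "numbers of a row" for each row, then --argument value for the rest. carry_out: Moves the arm, as the interface text tells. Its arguments: {"type":"object","properties":{"steps":{"type":"array","items":{"type":"array","items":{"type":"number"}}},"squeeze":{"type":"number"}},"required":["steps"]}

```bash
mkdir -p pics; cat > h.py <<'E'
import numpy as np, cv2, json
from bench import ctrl
def snap(n,tag):
    s=ctrl.get_state(); im=ctrl.get_image(n); cv2.imwrite(f'pics/{tag}.png',im['pixels'][:,:,::-1])
    d={k:np.array(v).tolist() for k,v in im.items() if k!='pixels'}
    if 'T_tool_cam' in d:
        T=np.eye(4);T[:3,:3]=cv2.Rodrigues(np.array(s['tool_rot'],float))[0];T[:3,3]=s['position']
        d['cam_to_world']=(T@np.array(d['T_tool_cam'])).tolist()
    json.dump(d,open(f'pics/{tag}.json','w'));return s
def ray(tag,u,v):
    d=json.load(open(f'pics/{tag}.json'));K=np.array(d['camera_matrix']);C=np.array(d['cam_to_world'])
    p=cv2.undistortPoints(np.array([[[u,v]]],float),K,np.array([d['k1'],0,0,0,0.]))[0,0]
    return C[:3,3],C[:3,:3]@np.array([p[0],p[1],1])
def atz(tag,u,v,z):
    o,r=ray(tag,u,v);return o+r*(z-o[2])/r[2]
def tri(*obs):
    A=np.zeros((3,3));b=np.zeros(3);R=[ray(*o) for o in obs]
    for o,r in R:
        r=r/np.linalg.norm(r);P=np.eye(3)-np.outer(r,r);A+=P;b+=P@o
    x=np.linalg.solve(A,b);return x,[np.linalg.norm(np.cross(x-o,r/np.linalg.norm(r))) for o,r in R]
def proj(tag,X):
    d=json.load(open(f'pics/{tag}.json'));C=np.linalg.inv(np.array(d['cam_to_world']))
    return cv2.projectPoints(np.array([X],float),cv2.Rodrigues(C[:3,:3])[0],C[:3,3],np.array(d['camera_matrix']),np.array([d['k1'],0,0,0,0.]))[0].ravel()
E
python3 - <<'E'
from h import *
a=snap('top','top0');snap('side','side0')
print(a['time'],a['position'],a['tool_rot'],a['grip_width'],a['joint_positions'])
for t in('top0','side0'):
    d=json.load(open(f'pics/{t}.json'));print(d)
    i=cv2.imread(f'pics/{t}.png');cv2.imwrite(f'pics/{t}b.png',cv2.resize(i,(800,600),interpolation=cv2.INTER_CUBIC))
E
```

```text
0.0 [0.16942681 0.62700496 0.24016445] [-4.13191735e-01 -3.11419053e+00  2.94413241e-03] 0.9963079501367407 [-1.29289659  0.32181574 -0.0700621   1.45167809  0.02263508  1.37076259
 -0.05693612]
{'camera_matrix': [[431.4075489444493, 0.0, 248.79283994243164], [0.0, 431.4075489444493, 188.109336824312], [0.0, 0.0, 1.0]], 'k1': -0.008973696242454358, 'cam_to_world': [[0.029759043646145573, -0.9971676956063137, 0.06907232557588219, 0.4476969805756288], [-0.9995170445752976, -0.02906806947682621, 0.010987490175322264, -0.09270851012885312], [-0.008948571099857411, -0.06936594392123753, -0.9975511460066527, 1.1777908886001727], [0.0, 0.0, 0.0, 1.0]]}
{'camera_matrix': [[374.7046806703452, 0.0, 251.4195461839672], [0.0, 374.7046806703452, 176.85341776704874], [0.0, 0.0, 1.0]], 'k1': -0.0915515108694945, 'cam_to_world': [[0.8204694620485782, -0.40438204898798646, 0.40411015862261457, 0.10091270262385313], [-0.5716796699521587, -0.5846654674016853, 0.5756289136165416, -0.692237274397705], [0.0034952552278743527, -0.7033075072002621, -0.7108771578174711, 0.8645805579347232], [0.0, 0.0, 0.0, 1.0]]}
```

View pics/top0b.png

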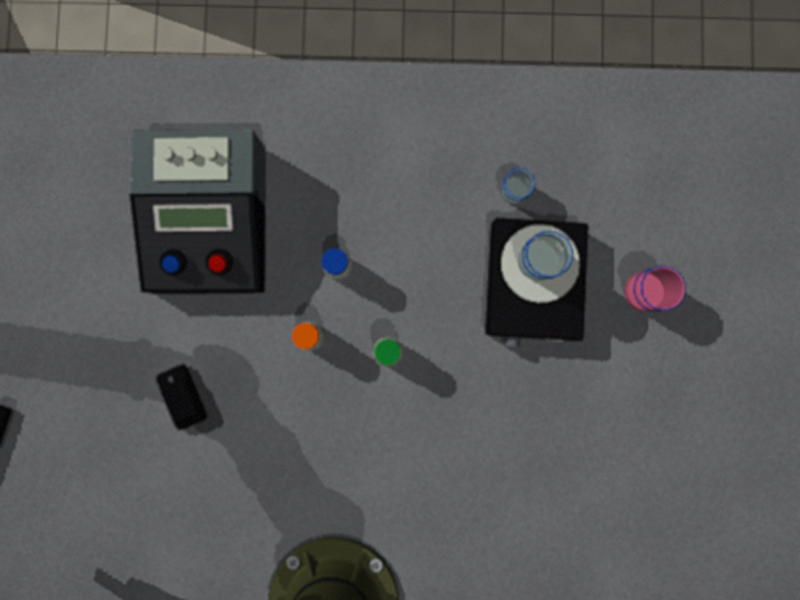

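View pics/side0b.png

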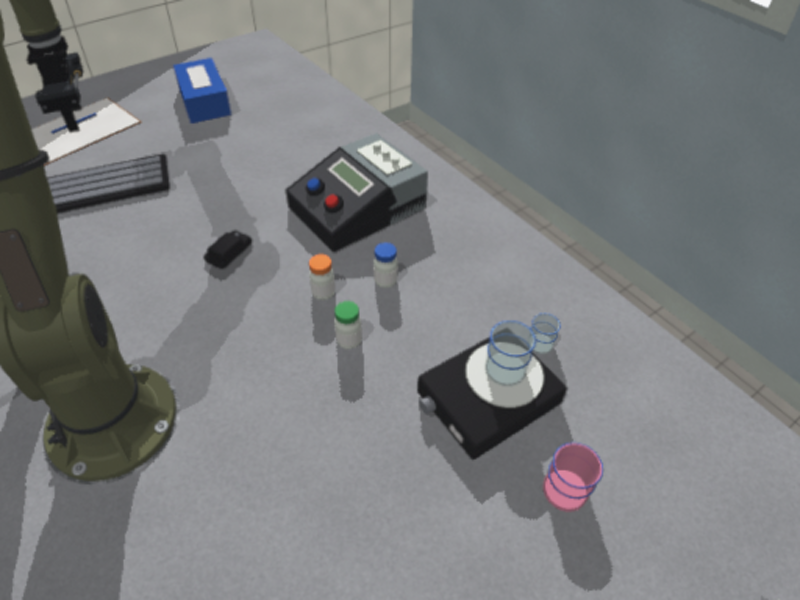

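The top view (800 px scale) shows the orange cap at (306,336), blue cap at (335,262), green at (388,352), beaker rim at about (549,254), and the blue and red keys at (171,264) and (217,264). In the side view, orange is at (320,262), the rim at about (512,338) and the blue key at (314,184). I'll enlarge to refine these.

```bash
python3 - <<'E'
from h import *
def crop(t,x,y,w,h,W,H):
    i=cv2.imread(f'pics/{t}.png')[y:y+h,x:x+w];return cv2.resize(i,(W,H),interpolation=cv2.INTER_CUBIC)
# each 40x... tiles x10 / x5 ; tile 400x300
a=crop('top0',180,155,80,60,400,300)   # caps x5
b=crop('top0',320,135,60,45,400,300)   # beaker x6.667
c=crop('top0',95,150,60,45,400,300)    # keys
s=np.vstack([np.hstack([crop('side0',295,195,60,45,400,300),b]),np.hstack([crop('side0',180,105,60,45,400,300),c])])
cv2.imwrite('pics/tiles.png',s)
g=1/1.5625
for n,t,u in (('orange',(306,336),(320,262)),('blue',(335,262),(386,250)),('green',(388,352),(347,310)),('rim',(549,254),(512,338)),('ok',(171,264),(314,184)),('stop',(217,264),(333,201))):
    x,e=tri(('top0',t[0]*g,t[1]*g),('side0',u[0]*g,u[1]*g));print(n,x.round(4),np.round(e,4))
E
```

```text
orange [0.4513 0.0513 0.0842] [0.0002 0.0002]
blue [0.5742 0.008  0.0837] [0.0013 0.0013]
green [ 0.4295 -0.0824  0.0836] [0.0003 0.0003]
rim [ 0.5883 -0.3268  0.142 ] [0.0001 0.0001]
ok [0.5632 0.2759 0.0861] [0.0015 0.0015]
stop [0.5662 0.2001 0.0854] [0.0024 0.0024]
```

View pics/tiles.png

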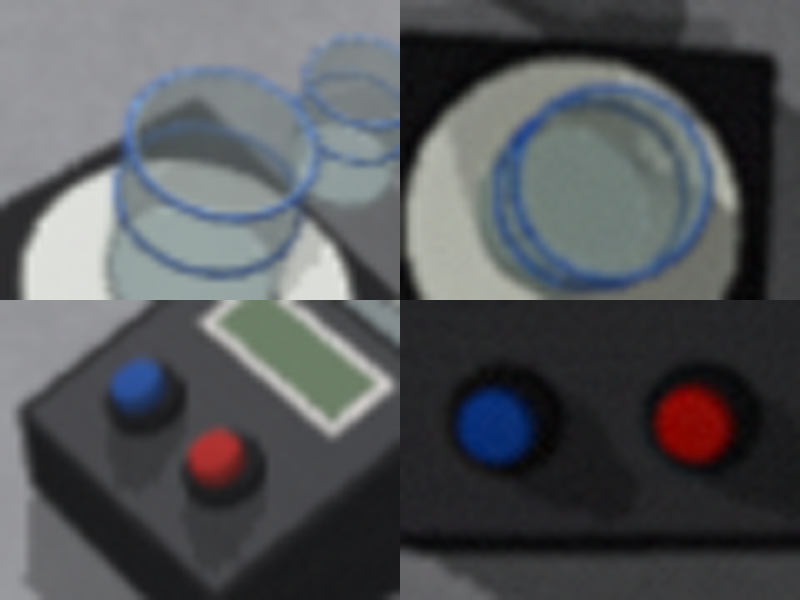

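Enlarged, the rim centre is at (352.0,162.7) in top and (327.9,216.2) in side. The blue key is at (108.7,168.6) and (200.6,116.8), and the red key at (138.5,168.4) and (212,127.9).

```bash
python3 - <<'E'
from h import *
print(tri(('top0',351.7,162.4),('side0',327.9,216.2)))
print(tri(('top0',108.7,168.6),('side0',200.6,116.8)),tri(('top0',138.5,168.3),('side0',212,127.9)))
for c,lo,hi in(('o',(5,120,100),(18,255,255)),('b',(105,120,60),(130,255,255)),('g',(50,120,50),(75,255,255))):
    cs=[]
    for t in('top0','side0'):
        m=cv2.inRange(cv2.cvtColor(cv2.imread(f'pics/{t}.png'),cv2.COLOR_BGR2HSV),lo,hi)
        n,_,st,ce=cv2.connectedComponentsWithStats(m);cs.append([(ce[i].round(1).tolist(),st[i].tolist()) for i in range(1,n) if st[i,4]>40])
    print(c,cs)
s=np.array([0.16942681,0.62700496,0.24016445])
for p in((.4513,.0513,.13),):print((np.array(p)-s)*100)
E
```

```text
(array([ 0.5885226 , -0.32734043,  0.14286032]), [np.float64(0.00021092867587428732), np.float64(0.00021092867587427637)])
(array([0.56326637, 0.27691796, 0.08952724]), [np.float64(0.000954172869764056), np.float64(0.0009541728697639854)]) (array([0.565655  , 0.20167404, 0.08788525]), [np.float64(0.00011985513102673339), np.float64(0.00011985513102695247)])
o [[([195.0, 214.5], [187, 206, 17, 18, 241])], [([204.6, 168.8], [198, 163, 14, 13, 151])]]
b [[([213.6, 166.7], [205, 158, 18, 18, 233]), ([108.8, 168.5], [104, 163, 11, 12, 96])], [([129.5, 59.5], [111, 38, 36, 41, 820]), ([200.3, 117.6], [197, 114, 8, 8, 51]), ([246.2, 161.0], [240, 156, 14, 12, 133])]]
g [[([247.6, 224.9], [240, 217, 16, 17, 213])], [([221.5, 199.5], [215, 194, 14, 12, 142])]]
[ 28.187319 -57.570496 -11.016445]
```

carry_out --pt "0 0 0 3 -4 0 0" --pt "0 0 0 5 -9 0 0" --pt "0 0 0 7 -13 0 0" --pt "0 0 0 9 -17.5 0 0" --pt "0 0 0 11 -22 0 0" --pt "0 0 0 13 -26.5 0 0" --pt "0 0 0 15.2 -31 0 0" --pt "0 0 0 17.5 -35.5 0 0" --pt "0 0 0 19.5 -40 0 0" --pt "0 0 0 21.5 -44 0 0" --pt "0 0 0 21.5 -44 0 0" --pt "0 0 0 21.5 -44 0 0"

```text
time: 1.3
position: [0.3845, 0.1869, 0.2412]
tool_rot: [-0.417, -3.113, -0.001]
ft_force: [-0.7, 0.6, 0.1]
grip_width: 0.031
grip_force: 0.0
```

Everything checks out: cap height is 84 mm, the rim 143 mm, and the keys are 75 mm apart. Moving above the orange cap.

carry_out --pt "0 0 0 1.7 -3.4 0 0" --pt "0 0 0 3.4 -6.8 0 0" --pt "0 0 0 5 -10.2 -1 0" --pt "0 0 0 6.6 -13.5 -2 0" --pt "0 0 0 6.6 -13.5 -5 0" --pt "0 0 0 6.6 -13.5 -8 0" --pt "0 0 0 6.6 -13.5 -10.5 0" --pt "0 0 0 6.6 -13.5 -10.5 0" --pt "0 0 0 6.6 -13.5 -10.5 0" --pt "0 0 0 6.6 -13.5 -10.5 0" --pt "0 0 0 6.6 -13.5 -10.5 0" --pt "0 0 0 6.6 -13.5 -10.5 0"

```text
time: 2.5
position: [0.4512, 0.0529, 0.1373]
tool_rot: [0.413, 3.113, 0.002]
ft_force: [-0.7, 0.0, -0.7]
grip_width: 0.005
grip_force: 0.0
```

```bash
python3 - <<'E'
from h import *
s=snap('wrist','w1');snap('side','s1');print(s['time'],s['position'],proj('w1',(.4513,.0513,.085)))
a=cv2.resize(cv2.imread('pics/w1.png'),(400,300));b=cv2.resize(cv2.imread('pics/s1.png')[110:260,150:350],(400,300))
cv2.imwrite('pics/c1.png',np.hstack([a,b]))
E
```

```text
2.5 [0.4512     0.05286426 0.13731925] [253.50249304 213.12723203]
```

View pics/c1.png

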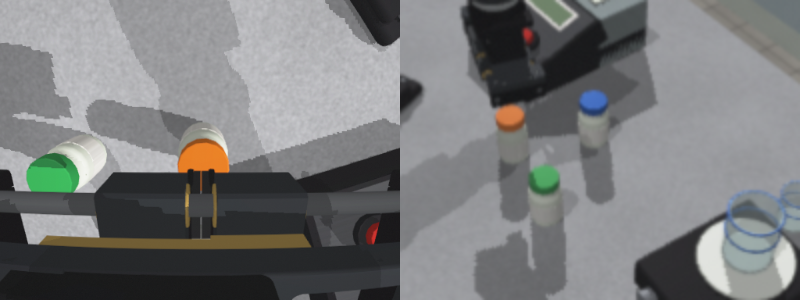

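The wrist view (left) shows the fingertips (col ≈201) in line with the orange cap (col ≈203), and the side view shows them standing clear above it. Holding.

carry_out --pt "0 0 0 0 -0.1 0 0" --pt "0 0 0 0 -0.1 0 0" --pt "0 0 0 0 -0.1 0 0" --pt "0 0 0 0 -0.1 0 0" --pt "0 0 0 0 -0.1 0 0" --pt "0 0 0 0 -0.1 0 0" --pt "0 0 0 0 -0.1 0 0" --pt "0 0 0 0 -0.1 0 0" --pt "0 0 0 0 -0.1 0 0" --pt "0 0 0 0 -0.1 0 0" --pt "0 0 0 0 -0.1 0 0" --pt "0 0 0 0 -0.1 0 0"

```text
time: 3.8
position: [0.4505, 0.0515, 0.1363]
tool_rot: [0.413, 3.114, 0.0]
ft_force: [0.2, -0.1, 1.1]
grip_width: 0.006
grip_force: 0.0
```

carry_out --pt "0 0 0 0 0 0 0" --pt "0 0 0 0 0 0 0" --pt "0 0 0 0 0 0 0" --pt "0 0 0 0 0 0 0" --pt "0 0 0 0 0 0 0" --pt "0 0 0 0 0 0 0" --pt "0 0 0 0 0 0 0" --pt "0 0 0 0 0 3 0" --pt "0 0 0 0 0 7 0" --pt "0 0 0 0 0 11 0" --pt "0 0 0 0 0 14 0" --pt "0 0 0 0 0 14 0"

```text
time: 5.0
position: [0.4529, 0.0519, 0.2807]
tool_rot: [0.412, 3.107, 0.006]
ft_force: [-0.1, -0.8, -0.1]
grip_width: 0.003
grip_force: 0.0
```

carry_out --pt "0 0 0 1.3 -3.5 0 0" --pt "0 0 0 2.6 -7 0 0" --pt "0 0 0 3.9 -10.5 0 0" --pt "0 0 0 5.2 -14 0 0" --pt "0 0 0 6.5 -17.5 0 0" --pt "0 0 0 7.8 -21 0 0" --pt "0 0 0 9.1 -24.5 0 0" --pt "0 0 0 10.4 -28 0 0" --pt "0 0 0 11.7 -32 0 0" --pt "0 0 0 12.8 -35.5 0 0" --pt "0 0 0 13.7 -37.8 0 0" --pt "0 0 0 13.7 -37.8 0 0"

```text
time: 6.2
position: [0.5862, -0.3306, 0.2742]
tool_rot: [-0.421, -3.11, 0.005]
ft_force: [-0.3, 0.1, 0.5]
grip_width: 0.003
grip_force: 0.0
```

carry_out --pt "0 0 0 0.1 0.2 -2 0" --pt "0 0 0 0.1 0.2 -4 0" --pt "0 0 0 0.1 0.2 -6 0" --pt "0 0 0 0.1 0.2 -7.6 0" --pt "0 0 0 0.1 0.2 -7.6 0" --pt "0 0 0 0.1 0.2 -7.6 0" --pt "0 0 0 0.1 0.2 -7.6 0" --pt "0 0 0 0.1 0.2 -7.6 0" --pt "0 0 0 0.1 0.2 -7.6 0" --pt "0 0 0 0.1 0.2 -7.6 0" --pt "0 0 0 0.1 0.2 -7.6 0" --pt "0 0 0 0.1 0.2 -7.6 0"

```text
time: 7.4
position: [0.5885, -0.3245, 0.2003]
tool_rot: [0.413, 3.114, 0.0]
ft_force: [0.3, 0.2, 0.2]
grip_width: 0.005
grip_force: 0.0
```

```bash
python3 - <<'E'
from h import *
s=snap('wrist','w2');snap('side','s2');print(s['time'],s['position'],s['joint_positions'])
a=cv2.resize(cv2.imread('pics/w2.png'),(400,300));b=cv2.resize(cv2.imread('pics/s2.png')[130:280,230:430],(400,300))
cv2.imwrite('pics/c2.png',np.hstack([a,b]))
E
```

```text
7.4 [ 0.58853386 -0.32451914  0.20032089] [-0.14237682  0.49211304  0.84500144  1.47137188 -0.37123983  1.34421048
  2.03378237]
```

View pics/c2.png

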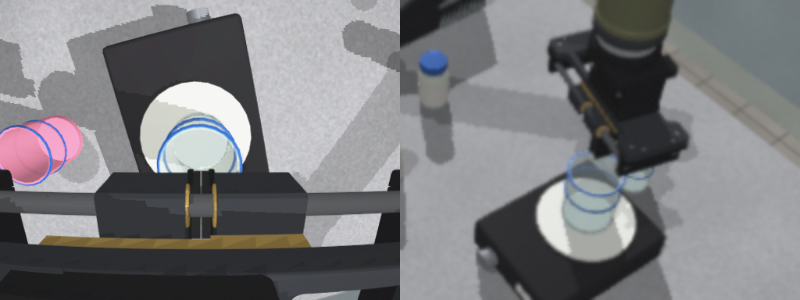

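The wrist view shows the tips (col ≈201) centred on the rim ellipse (cols 158–243). The side view shows the gripper clear above the beaker's mouth.

carry_out --pt "0 0 0 0 -0.2 0 0" --pt "0 0 0 0 -0.2 0 0" --pt "0 0 0 0 -0.2 0 0" --pt "0 0 0 0 -0.2 0 0" --pt "0 0 0 0 -0.2 0 0" --pt "0 0 0 0 -0.2 0 0" --pt "0 0 0 0 -0.2 0 0" --pt "0 0 0 0 -0.2 0 0" --pt "0 0 0 0 -0.2 0 0" --pt "0 0 0 0 -0.2 0 0" --pt "0 0 0 0 -0.2 0 0" --pt "0 0 0 0 -0.2 0 0"

```text
time: 8.7
position: [0.5885, -0.3265, 0.2003]
tool_rot: [0.413, 3.114, 0.0]
ft_force: [-0.2, 0.2, -0.2]
grip_width: 0.002
grip_force: 0.0
```

carry_out --pt "0 0 0 0 0 0 0" --pt "0 0 0 0 0 0 0" --pt "0 0 0 0 0 0 0" --pt "0 0 0 0 0 0 0" --pt "0 0 0 0 0 0 0" --pt "0 0 0 0 0 0 0" --pt "0 0 0 0 0 0 0" --pt "0 0 0 0 0 3 0" --pt "0 0 0 0 0 6 0" --pt "0 0 0 0 0 9 0" --pt "0 0 0 0 0 9 0" --pt "0 0 0 0 0 9 0"

```text
time: 9.9
position: [0.5887, -0.3268, 0.2909]
tool_rot: [0.413, 3.113, -0.0]
ft_force: [-0.2, 0.6, 0.2]
grip_width: 0.009
grip_force: 0.0
```

carry_out --pt "0 0 0 -0.5 4 0 0" --pt "0 0 0 -1 8 0 0" --pt "0 0 0 -1.5 12 0 0" --pt "0 0 0 -2 16 0 0" --pt "0 0 0 -2.5 20 0 0" --pt "0 0 0 -2.5 24 0 0" --pt "0 0 0 -2.5 28 0 0" --pt "0 0 0 -2.5 32 0 0" --pt "0 0 0 -2.5 36 0 0" --pt "0 0 0 -2.5 40 0 0" --pt "0 0 0 -2.5 40 0 0" --pt "0 0 0 -2.5 40 0 0"

```text
time: 11.1
position: [0.5627, 0.0749, 0.2888]
tool_rot: [-0.408, -3.113, 0.002]
ft_force: [0.1, -0.6, 0.2]
grip_width: 0.008
grip_force: 0.0
```

carry_out --pt "0 0 0 -0.5 4 0 0" --pt "0 0 0 -1 8 0 0" --pt "0 0 0 -1.7 12 0 0" --pt "0 0 0 -2.5 16 0 0" --pt "0 -5 0 -3.4 20.2 0 0" --pt "0 -10 0 -3.4 20.2 -2 0" --pt "0 -15 0 -3.4 20.2 -5 0" --pt "0 -20 0 -3.4 20.2 -8 0" --pt "0 -20 0 -3.4 20.2 -10 0" --pt "0 -20 0 -3.4 20.2 -10 0" --pt "0 -20 0 -3.4 20.2 -10 0" --pt "0 -20 0 -3.4 20.2 -10 0"

```text
time: 12.3
position: [0.5313, 0.2751, 0.1922]
tool_rot: [0.37, 2.768, 0.067]
ft_force: [0.0, 0.2, 0.1]
grip_width: 0.005
grip_force: 0.0
```

```bash
python3 - <<'E'
from h import *
s=snap('wrist','w3');snap('side','s3');p=np.array(s['position']);print(s['time'],p,s['tool_rot'],cv2.Rodrigues(np.array(s['tool_rot'],float))[0].round(3),proj('w3',(.5633,.277,.0895)))
a=cv2.resize(cv2.imread('pics/w3.png'),(400,300));b=cv2.resize(cv2.imread('pics/s3.png')[50:200,130:330],(400,300))
cv2.imwrite('pics/c3.png',np.hstack([a,b]))
E
```

```text
12.3 [0.53133695 0.27512827 0.19215097] [0.37039936 2.76793045 0.06685601] [[-0.906  0.247  0.344]
 [ 0.263  0.965  0.001]
 [-0.332  0.091 -0.939]] [256.51828842 182.3073603 ]
```

View pics/c3.png

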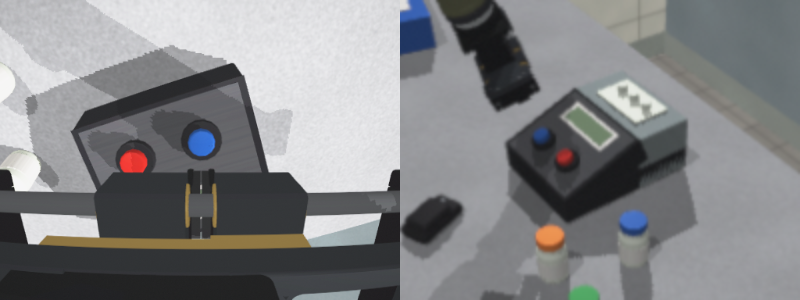

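The wrist view puts the blue key at (258,182) full-scale against a predicted (256.5,182.3), so the aim is good. The red key is well to the left. Descending.

carry_out --pt "0 0 0 0.8 0.1 -2.5 0" --pt "0 0 0 1.5 0.2 -5 0" --pt "0 0 0 2.2 0.2 -7.5 0" --pt "0 0 0 2.2 0.2 -7.5 0" --pt "0 0 0 2.2 0.2 -7.5 0" --pt "0 0 0 2.2 0.2 -7.5 0"

```text
time: 13.0
position: [0.5525, 0.2783, 0.1172]
tool_rot: [0.368, 2.769, 0.068]
ft_force: [1.6, 0.4, -0.1]
grip_width: 0.004
grip_force: 0.0
```

carry_out --pt "0 0 0 0.2 0 -0.5 0" --pt "0 0 0 0.3 0 -0.9 0" --pt "0 0 0 0.4 0 -1.1 0" --pt "0 0 0 0.4 0 -1.1 0" --pt "0 0 0 0.4 0 -1.1 0"

```text
time: 13.5
position: [0.5565, 0.2787, 0.1057]
tool_rot: [0.367, 2.769, 0.068]
ft_force: [-0.4, 1.4, 6.0]
grip_width: 0.01
grip_force: 3.1
```

carry_out --pt "0 0 0 0.1 -0.1 -0.2 0" --pt "0 0 0 0.1 -0.1 -0.3 0" --pt "0 0 0 0.1 -0.1 -0.3 0" --pt "0 0 0 0.1 -0.1 -0.3 0"

```text
time: 13.9
position: [0.5568, 0.2787, 0.1053]
tool_rot: [0.367, 2.77, 0.071]
ft_force: [-16.4, -3.3, 28.6]
grip_width: 0.005
grip_force: 16.6
```

```bash
python3 - <<'E'
from h import *
s=snap('wrist','w4');snap('side','s4');print(s['time'],s['position'],s['ft_force'])
a=cv2.resize(cv2.imread('pics/w4.png')[140:320,130:370],(400,300),interpolation=cv2.INTER_CUBIC);b=cv2.resize(cv2.imread('pics/s4.png')[95:155,175:255],(400,300),interpolation=cv2.INTER_CUBIC)
cv2.imwrite('pics/c4.png',np.hstack([a,b]))
E
```

```text
13.9 [0.55679601 0.27871287 0.10530331] [-16.4296508   -3.34144808  28.64085481]
```

View pics/c4.png

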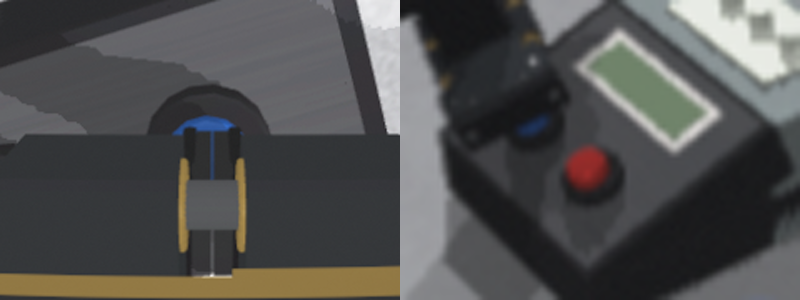

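The fingers sit centred on the blue key and it looks sunk; 28 N with no further travel means it's at its stop. I'll back off in small steps and read the spring force to confirm the travel.

carry_out --pt "0 0 0 -0.1 0.1 0.3 0" --pt "0 0 0 -0.1 0.1 0.3 0" --pt "0 0 0 -0.1 0.1 0.3 0"

```text
time: 14.3
position: [0.5565, 0.2786, 0.1058]
tool_rot: [0.367, 2.768, 0.069]
ft_force: [-2.1, 0.0, 8.4]
grip_width: 0.008
grip_force: 3.9
```

carry_out --pt "0 0 0 -0.1 0 0.3 0" --pt "0 0 0 -0.1 0 0.3 0" --pt "0 0 0 -0.1 0 0.3 0"

```text
time: 14.6
position: [0.5548, 0.2779, 0.1076]
tool_rot: [0.367, 2.77, 0.066]
ft_force: [0.9, 1.8, 3.6]
grip_width: 0.012
grip_force: 1.8
```

carry_out --pt "0 0 0 -0.1 0 0.3 0" --pt "0 0 0 -0.1 0 0.3 0" --pt "0 0 0 -0.1 0 0.3 0"

```text
time: 14.9
position: [0.5531, 0.2772, 0.1099]
tool_rot: [0.368, 2.771, 0.064]
ft_force: [0.3, 0.8, 2.1]
grip_width: 0.002
grip_force: 1.0
```

The spring slope is about 0.8 N/mm, reaching about 5 N at z = 0.1055, so the key was fully down. Retracting clear.

carry_out --pt "0 0 0 -0.5 0 1.5 0" --pt "0 0 0 -1.5 0 4 0" --pt "0 0 0 -2.5 0 7 0" --pt "0 0 0 -3.5 0 10 0" --pt "0 0 0 -3.5 0 13 0" --pt "0 0 0 -3.5 0 13 0" --pt "0 0 0 -3.5 0 13 0" --pt "0 0 0 -3.5 0 13 0" --pt "0 0 0 -3.5 0 13 0"

```text
time: 15.8
position: [0.5178, 0.2766, 0.2383]
tool_rot: [0.368, 2.773, 0.061]
ft_force: [0.4, 0.2, -0.0]
grip_width: 0.006
grip_force: 0.0
```

```bash
python3 - <<'E'
from h import *
s=snap('top','t5');snap('side','s5');print(s['time'],s['position'],s['ft_force'])
for a,b in(('side0','s5'),):
    A,B=[cv2.cvtColor(cv2.imread(f'pics/{t}.png'),cv2.COLOR_BGR2HSV) for t in(a,b)]
    for c,lo,hi in(('o',(5,120,100),(18,255,255)),('b',(105,120,60),(130,255,255)),('g',(50,120,50),(75,255,255)),('r',(0,150,80),(4,255,255))):
        for I in(A,B):
            n,_,st,ce=cv2.connectedComponentsWithStats(cv2.inRange(I,lo,hi));print(c,[(ce[i].round(1).tolist(),int(st[i,4])) for i in range(1,n) if st[i,4]>40])
E
```

```text
15.8 [0.51775949 0.27664321 0.23827335] [ 0.41400062  0.20911844 -0.04298907]
o [([204.6, 168.8], 151)]
o [([204.5, 168.8], 152)]
b [([129.5, 59.5], 820), ([200.3, 117.6], 51), ([246.2, 161.0], 133)]
b [([129.5, 59.4], 822), ([200.3, 117.6], 51), ([246.2, 161.0], 133)]
g [([221.5, 199.5], 142)]
g [([221.5, 199.6], 143)]
r [([212.0, 128.3], 45)]
r [([211.8, 128.3], 49)]
```

Both keys are back up and nothing has moved. Handing in.

```bash
python3 -c "
from bench import ctrl
print(ctrl.close_job())"
```

```text
the job is handed in; nothing more can be done
None
```

I pointed at the orange cap and then the beaker's mouth for about two seconds each, pressed the blue key fully down and let it go, and handed the job in at about 16 s of the 51 s limit. The bottle caps and both keys look unchanged from the start in the side camera; I did not re-measure the beaker and mouse, and no verdict came back.

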